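# Close up the apparatus case

### The job

The wooden case of brass masses on the lab bench has been left open. With the fingertips only, push both of its drawers fully home, and then push its raised lid over until it lies fully shut. Do it gently: do not slam the drawers or the lid, do not pull anything open further, do not shove the case along the bench or lift it, and leave the things standing around it alone.

Things in the scene. Friction and masses are not known exactly. Their poses are not given: they have to be found in the camera images.
- case: Loose wooden case of about 2.6 kg on four rubber feet. Origin at the centre of its underside (bench height); its x axis points from the drawer fronts to the hinge side, y to its left, z up. Its base is 170 mm deep (x -85 to +85), 280 mm wide (y -140 to +140) and 66 mm high; on it stands an open-topped box, 280 mm wide, from x -55 to +85 and up to 112 mm high, which the lid covers, so a 30 mm ledge is left above the drawers.
- drawer_left (a joint): Left drawer (case +y side), in m: 0 is fully home, positive is how far it stands out towards the case's -x. Starts 25 to 50 mm out, can go to 75 mm. Slides with 1 to 3 N and stays where it is left. Its front is 128 mm wide and 40 mm high, from 16.5 to 56.5 mm above the bench.
- drawer_right (a joint): Right drawer (case -y side), the same size and behaviour as the left one.
- drawer_left_knob (a point): Centre of the outermost face of the left drawer's round wooden knob: 22 mm in diameter, standing 18 mm out from the middle of the drawer front, 36.5 mm above the bench. It faces the case's -x and moves with the drawer.
- drawer_right_knob (a point): The same point on the right drawer's knob.
- lid (a joint): Lid angle in rad: 0 is shut (level, lying on the box), 1.57 is upright, limit 1.75. Starts 1.05 to 1.35, leaning a little towards the drawers' side. A stiff hinge (up to about 0.35 N m) holds it at any angle, so it has to be pushed all the way down. It reaches 145 mm from the hinge axis, is 280 mm wide and 10 mm thick, the inner face passing through the hinge axis and the outer face 10 mm from it; a brass knob 18 mm in diameter stands 17 mm out of the middle of its free edge.
- lid_hinge (a point): Middle of the lid's hinge axis, at case x +85 mm, y 0, 112 mm above the bench. The axis runs along the case's y.
- lid_edge (a point): Middle of the lid's free edge on its outer face (the face that is up when shut), 145 mm from the hinge axis; moves with the lid.
- stand_a: Bystander: black round base 62 mm in diameter with an upright aluminium rod, 110 mm high; origin at the centre of its underside, beside the case.
- stand_b: Bystander: the same kind of stand.
- vblock: Bystander: wooden V-block, 50 x 75 mm, about 80 mm high, the arms of the V on a 28 mm high block; origin at the centre of its underside.
- spool: Bystander: spool of copper wire with white flanges 56 mm in diameter, 45 mm high, standing on end; origin at the centre of its underside.

How it is judged (in metres and radians):
On the way, in this order (a step that is already met when the one before it is completed fails the run):
1. both drawers are fully home while the lid is still up (value of joint each of drawer_left, drawer_right below 0.004 m and value of joint lid above 0.5 rad), for 0.2 s.
2. the lid is shut, the drawers still home (value of joint each of drawer_left, drawer_right below 0.004 m and value of joint lid below 0.05 rad), for 0.2 s.
At the end, for the whole second after the job is handed in: Both drawers within 4 mm of fully home, the lid within 0.05 rad of shut, the case level and at rest within 25 mm of where it stood, and the four bystanders upright within 30 mm of where they stood (all of step 2 and distance of case from where it was at the start of the episode below 0.025 m and angle between case's own z axis and vertical below 0.03 rad and linear speed of case below 0.02 m/s and distance of each of stand_a, stand_b, vblock, spool from where it was at the start of the episode below 0.03 m and angle between each of stand_a, stand_b, vblock, spool's own z axis and vertical below 0.15 rad); the robot touches nothing.
It fails at once if a drawer is slammed (faster than 0.5 m/s) (velocity of joint any of drawer_left, drawer_right below -0.5 m/s).
It fails at once if the lid is slammed (faster than 3.5 rad/s) (velocity of joint lid below -3.5 rad/s).
It fails at once if a drawer is pulled out further (beyond 60 mm) or the lid is pushed open further (beyond 1.5 rad) (value of joint any of drawer_left, drawer_right above 0.06 m or value of joint lid above 1.5 rad).
It fails at once if the case is lifted, tipped or shoved more than 25 mm (height (world z) of case above 0.012 m or angle between case's own z axis and vertical above 0.1 rad or distance of case from where it was at the start of the episode above 0.025 m).
It fails at once if a bystander is lifted, tipped or moved more than 30 mm (distance of any of stand_a, stand_b, vblock, spool from where it was at the start of the episode above 0.03 m or angle between any of stand_a, stand_b, vblock, spool's own z axis and vertical above 0.3 rad).
It also fails if it takes over 54 s, if anything falls off the work surface, if the arm or the gripper's body presses on something with over 40 N, if the wrist force passes 120 N, or if a joint passes its speed limit or range.

### The arm

A 6-joint arm with a two-finger parallel gripper is mounted at the origin on the work surface. World frame = base frame: x ahead of the robot, y to its left, z up, the work surface at z = 0. Lengths are in mm, angles in rad, forces in N, time in s.
With the tool pointing down it reaches from about 300 to 775 mm from the base axis. Payload 14.6 kg.
Tool frame: the origin (TCP) lies at the very end of the fingers, on their centre line; the grasp point (between the pads) lies 19 mm behind it; z points along the fingers, y is the line along which they close (so a half turn about z gives the same grasp; the last joint's range is limited). The gripper opens to 94 mm and grips with 3 to 60 N. Pads are 16 mm wide; open, the fingers measure 119 mm over their backs; the gripper's body (75 mm by 177 mm) begins 78 mm behind the grasp point.
Start: joints at [-1.384, 0.3, 1.521, -0, 1.321, -0.067], TCP at [138.09, -532.373, 205.446] pointing down, gripper open.
Joint ranges: [-3.03, 3.03], [-0.79, 2.21], [0.23, 2.52], [-1.04, 4.18], [0, 3.07], [-2.55, 2.55]. Speed limits (rad/s): [2.22, 2.22, 2.57, 3.14, 3.14, 3.14].

### API

Orientations are given as [roll, pitch, yaw] about the fixed x, y, z axes, in that order (R = Rz(yaw) Ry(pitch) Rx(roll)).
In Python, from rig import bot gives the robot as it stands. The module is installed in compiled form; this text tells all that it offers.
- The arm moves only by the tool drive_tool, never from a script. Its argument "plan" is a list of rows, each an object with "travel": the shift along the tool's x, y, z in mm, a list of three; "turn": the turn, a rotation vector about the tool's x, y, z in rad, a list of three; "fingers": the opening, from -1 (shut) to 1 (fully open). A call has 1 to 12 rows; each row is the pose to reach, as a shift and turn from the pose commanded when the call began, along the tool's axes at that moment; what a row does not reach only later rows make up. A row lasts 1/12 s, in which the tool goes at most 41.7 mm and 7.16 degrees, less where a joint would pass 70% of its speed; a pose out of reach is approached as far as the arm can. A call with a gripper value outside its range is refused whole. The fingers move at their own pace and stop on an object; "squeeze" is the grip in N (left out, the last holds). Time passes only in rows, so rows that repeat a pose let the fingers close. It gives the time, the measured TCP pose, the force, the opening and the grip force at its end, in the units of the state.
- bot.observe(): the state, without advancing time (a new reading comes with each control period).
- bot.read_camera(name): name is "scene" or "side" or "wrist"; returns the picture (480x640x3 uint8, red, green, blue); there is no depth.
- bot.camera_model(name): a dict with "fx", "fy", "cx", "cy" (pixels), "k1" (the pictures are not rectified: a ray, as slopes to the right and down, at radius r is drawn at 1 + k1 r^2 times it, then the intrinsics apply), "R" (3x3) and "t" (3): a world point X has camera coordinates R X + t; the wrist camera has in their place "tool_from_camera" (4x4, takes a point from camera to tool coordinates, whose origin is the TCP and whose axes are the flange's). Camera axes: x right, y down, z forward; pixel columns grow to the right and rows downward; lengths in mm; the calibration is good to about 2 mm. A picture is of the moment at which its call begins: read the wrist's pose just before it. camera_model takes no time and is no camera call.
- bot.close_job(): hands the job in; it is judged then, once.
Trained networks look in the newest picture that a camera, given by its name, has taken for a name from the list of things; names that differ only in an ending like _2 or _b are one class to them, and where a whole thing is asked for, a point or a joint stands for the part that bears it (a point fixed in the world has none). Each returns a list of dicts, best first, with "conf" (0 to 1); they miss things now and then, are a little off and sometimes report something else, mostly with a low value. They report only what shows in the picture. A call takes as long as a camera call.
- bot.recognise(camera, target): "at" ([x, y, z] in mm, in world coordinates, good to about 4 mm: the middle of the surface that is visible of it).
- bot.cut_out(camera, target): "region" (480x640 bool, what is visible of it).
The state is a dict: "clock": time; "q": joint angles; "qd": joint speeds; "effort": joint torques, N m; "tcp_pos": TCP position; "ee_rot": TCP orientation; "ft_force": force on the tool from outside, world axes, zero at the start; "torque": the same for the moment, N m; "opening": finger opening in mm; "gripper_force": force on a finger pad.
Only numpy, scipy, OpenCV 4.12 (cv2) and the standard library are available. Lean on these libraries where they do the work, as an engineer would, in place of code of your own. Each camera call takes 0.05 s, during which the arm holds its last target. There are 200 camera calls.

## Working session

There is one attempt and no reset: what is moved stays moved. The work goes in short steps, Python scripts to look and compute and a tool call to move; the robot and the scene stay as the last step left them, time stands still between calls to the robot, and variables do not carry over. Pictures are saved under pics/ and viewed, at most 10 in all, crops included, and the job is handed in when it is done.

Besides the shell and the picture viewer there is one more tool, called by a JSON object that holds its "name" and its "arguments", one argument or row to a line. drive_tool: Moves the arm, as the interface text tells. Its arguments: {"type":"object","properties":{"plan":{"type":"array","items":{"type":"object","properties":{"travel":{"type":"array","items":{"type":"number"}},"turn":{"type":"array","items":{"type":"number"}},"fingers":{"type":"number"}}}},"squeeze":{"type":"number"}},"required":["plan"]}

```bash
mkdir -p pics; python3 - <<'E'
from rig import bot
import cv2,numpy as np
s=bot.observe();print(s['clock'],s['tcp_pos'],s['ee_rot'],s['opening'])
ims=[]
for c in ['scene','side']:
    im=bot.read_camera(c);cv2.imwrite(f'pics/{c}0.png',im[:,:,::-1])
    m=bot.camera_model(c);R=np.array(m['R']);print(c,'cam pos',-R.T@np.array(m['t']),'fwd',R[2])
    for t in ['case','drawer_left_knob','drawer_right_knob','lid_edge','lid','lid_hinge','stand_a','vblock','spool']:
        try:
            print(t,[(np.round(d['at']).tolist(),round(d['conf'],2)) for d in bot.recognise(c,t)[:3]])
        except Exception as e: print(t,e)
print(bot.observe()['clock'])
E
```

```text
0.0 [ 138.05248237 -532.13062244  204.88867177] [-3.14045629e+00 -7.24663300e-05  2.53817022e-01] 94.04089961879257
scene cam pos [1239.99125264  374.93936144 1090.52422003] fwd [-0.51581042 -0.27310812 -0.81200466]
case [([644.0, -24.0, 124.0], 0.66)]
drawer_left_knob [([495.0, 42.0, 48.0], 0.65)]
drawer_right_knob [([463.0, -89.0, 45.0], 0.9)]
lid_edge [([653.0, -70.0, 191.0], 0.64)]
lid [([652.0, -69.0, 189.0], 0.87), ([497.0, 37.0, 48.0], 0.5)]
lid_hinge [([641.0, -31.0, 125.0], 0.94)]
stand_a [([728.0, 184.0, 15.0], 0.91), ([590.0, -298.0, 24.0], 0.74)]
vblock [([564.0, 208.0, 42.0], 0.62)]
spool [([428.0, -259.0, 46.0], 0.72)]
side cam pos [514.18137787 711.45473534 910.25503068] fwd [ 0.10061431 -0.64927043 -0.75387311]
case [([587.0, -20.0, 85.0], 0.97)]
drawer_left_knob [([499.0, 38.0, 34.0], 0.64), ([588.0, -21.0, 87.0], 0.27)]
drawer_right_knob [([467.0, -100.0, 38.0], 0.68)]
lid_edge [([642.0, -30.0, 236.0], 0.69)]
lid [([642.0, -26.0, 242.0], 0.93)]
lid_hinge [([584.0, -16.0, 88.0], 0.86)]
stand_a [([721.0, 179.0, 19.0], 0.95), ([584.0, -294.0, 72.0], 0.51)]
vblock [([434.0, -249.0, 44.0], 0.63), ([549.0, 200.0, 52.0], 0.58)]
spool [([435.0, -249.0, 42.0], 0.8)]
1.0
```

View pics/scene0.png

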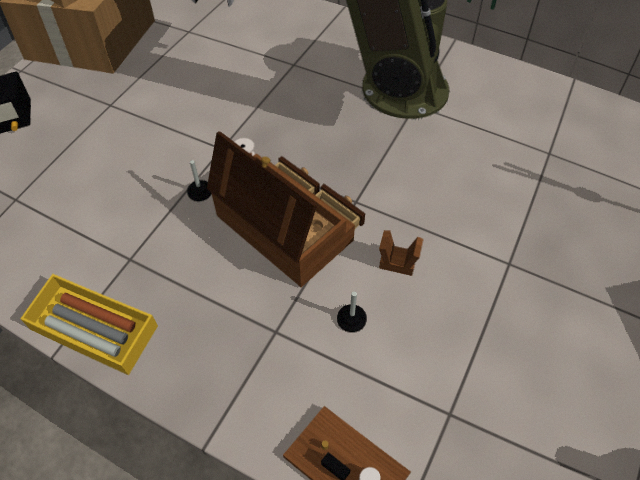

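View pics/side0.png

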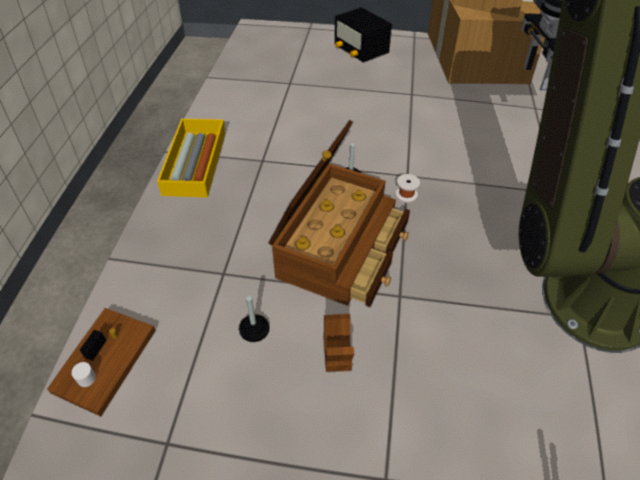

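```bash
python3 - <<'E'
import cv2,numpy as np
a=cv2.imread('pics/side0.png')[150:310,260:420]
b=cv2.imread('pics/scene0.png')[125:285,205:370]
a=cv2.resize(a,None,fx=3.5,fy=3.5,interpolation=2);b=cv2.resize(b,None,fx=3.5,fy=3.5,interpolation=2)
cv2.imwrite('pics/a.png',a);cv2.imwrite('pics/b.png',b)
E
```

```text
(no output)
```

View pics/a.png

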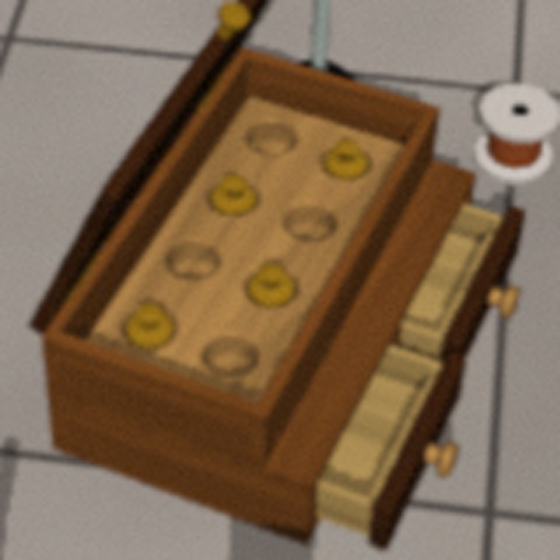

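View pics/b.png

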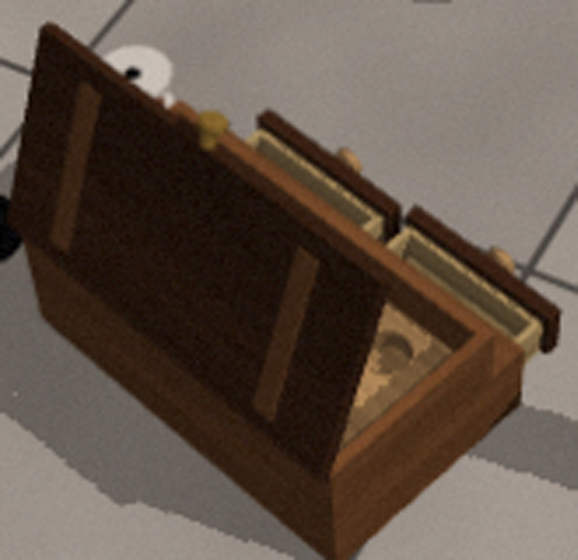

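```bash
cat > geo.py <<'E'
import numpy as np
from rig import bot
def proj(m,X):
    R=np.array(m['R']);c=np.atleast_2d(X)@R.T+np.array(m['t']);s=c[:,:2]/c[:,2:]
    s=s*(1+m['k1']*(s**2).sum(1,keepdims=True))
    return s*[m['fx'],m['fy']]+[m['cx'],m['cy']]
def c2w(p,X):
    c,s=np.cos(p[2]),np.sin(p[2]);X=np.atleast_2d(X)
    return np.c_[p[0]+c*X[:,0]-s*X[:,1],p[1]+s*X[:,0]+c*X[:,1],X[:,2]]
def lidpt(a,r,y,h): # r from hinge, h outward
    return [85-r*np.cos(a)+h*np.sin(a),y,112+r*np.sin(a)+h*np.cos(a)]
E
cat > fit.py <<'E'
from geo import *
from scipy.optimize import least_squares
M={c:bot.camera_model(c) for c in('side','scene')}
def pts(p):
    a,kl,kr=p[3:6]
    S=[([-55,140,112],265,410),([-55,-140,112],437,107),([85,140,112],47,335),([-85,140,66],318,485),([-85,-140,66],472,175),
       ([-85-kl,67,36.5],450,456),([-85-kr,-67,36.5],513,301),(lidpt(a,162,0,5),235,12)]
    C=[([85,140,112],333,475),([-55,140,112],490,332),([-85,140,66],521,352),([85,140,3],335,562),
       (lidpt(a,145,140,5),386,285),(lidpt(a,145,-140,5),45,25),(lidpt(a,162,0,5),213,120)]
    return S,C
def res(p):
    S,C=pts(p);o=[]
    for L,c,off in((S,'side',(260,150)),(C,'scene',(205,125))):
        P=proj(M[c],c2w(p,[l[0] for l in L]));o.append(P-np.array([[l[1]/3.5+off[0],l[2]/3.5+off[1]] for l in L]))
    return np.vstack(o).ravel()
r=least_squares(res,[580,-20,-.23,1.2,50,50],loss='soft_l1')
p=r.x;print(np.round(p,3));print(np.round(res(p).reshape(-1,2),1).tolist())
print(c2w(p,[[-85-p[4],67,36.5],[-85-p[5],-67,36.5],lidpt(p[3],145,0,10),[85,0,112]]).round(1))
E
python3 fit.py
```

```text
[ 5.87512e+02 -6.34070e+01 -2.74000e-01  1.18600e+00  6.01510e+01
  5.55730e+01]
[[0.1, 2.1], [-0.1, -0.2], [-1.9, 0.5], [-1.8, 0.0], [0.2, -1.1], [-0.2, 0.5], [-0.1, 0.4], [-0.4, 0.2], [-1.0, -0.6], [0.7, -0.7], [0.3, -1.9], [0.0, 1.7], [0.4, -2.6], [-0.7, -1.3], [-0.5, -1.3]]
[[465.9  40.4  36.5]
 [434.  -89.8  36.5]
 [625.9 -74.2 250.2]
 [669.3 -86.4 112. ]]
```

{"name": "drive_tool", "arguments": {
  "plan": [
    {"travel":[410,-424,0],"turn":[0,0,0.528],"fingers":0.5},
    {"travel":[410,-424,0],"turn":[0,0,0.528],"fingers":0.5},
    {"travel":[410,-424,0],"turn":[0,0,0.528],"fingers":0.5},
    {"travel":[410,-424,0],"turn":[0,0,0.528],"fingers":0.5},
    {"travel":[410,-424,0],"turn":[0,0,0.528],"fingers":0.5},
    {"travel":[410,-424,0],"turn":[0,0,0.528],"fingers":0.5},
    {"travel":[410,-424,0],"turn":[0,0,0.528],"fingers":0.5},
    {"travel":[410,-424,0],"turn":[0,0,0.528],"fingers":0.5},
    {"travel":[410,-424,0],"turn":[0,0,0.528],"fingers":0.5},
    {"travel":[410,-424,0],"turn":[0,0,0.528],"fingers":0.5},
    {"travel":[410,-424,0],"turn":[0,0,0.528],"fingers":0.5},
    {"travel":[410,-424,0],"turn":[0,0,0.528],"fingers":0.5}
  ]
}}

```text
clock: 2.0
tcp_pos: [382.7, -99.0, 205.8]
ee_rot: [3.142, -0.001, -0.274]
ft_force: [0.7, -0.8, -0.6]
opening: 70.5
gripper_force: 0.0
```

{"name": "drive_tool", "arguments": {
  "plan": [
    {"travel":[23,-90,0]},
    {"travel":[23,-90,0]},
    {"travel":[23,-90,0]},
    {"travel":[23,-90,0]},
    {"travel":[23,-90,0]}
  ]
}}

```text
invalid input at $.plan[0]: expected keys travel, turn, fingers
```

```bash
python3 - <<'E'
from geo import *
import cv2
from scipy.spatial.transform import Rotation as Ro
s=bot.observe();im=bot.read_camera('wrist').copy();m=bot.camera_model('wrist')
T=np.eye(4);T[:3,:3]=Ro.from_euler('xyz',s['ee_rot']).as_matrix();T[:3,3]=s['tcp_pos'];print(T[:3,3].round(1),s['clock'])
W=np.linalg.inv(T@np.array(m['tool_from_camera']));m=dict(m,R=W[:3,:3],t=W[:3,3])
p=[587.5,-63.4,-.274]
for X in [[-145,67,36.5],[-141,-67,36.5],[-85,140,66],[-85,-140,66],[-55,140,112],[-55,-140,112],[-125,3,56],[-122,-3,56]]:
    u=proj(m,c2w(p,X))[0];print(X,u.round())
    if abs(u).max()<2000: cv2.circle(im,tuple(int(v) for v in u),4,(0,255,0),1)
cv2.imwrite('pics/w1.png',im[:,:,::-1])
E
```

```text
[382.7 -99.  205.8] 2.0
[-145, 67, 36.5] [119. 169.]
[-141, -67, 36.5] [285. 165.]
[-85, 140, 66] [-16.  84.]
[-85, -140, 66] [384.  87.]
[-55, 140, 112] [-89.  18.]
[-55, -140, 112] [399.  23.]
[-125, 3, 56] [190. 145.]
[-122, -3, 56] [198. 141.]
```

View pics/w1.png

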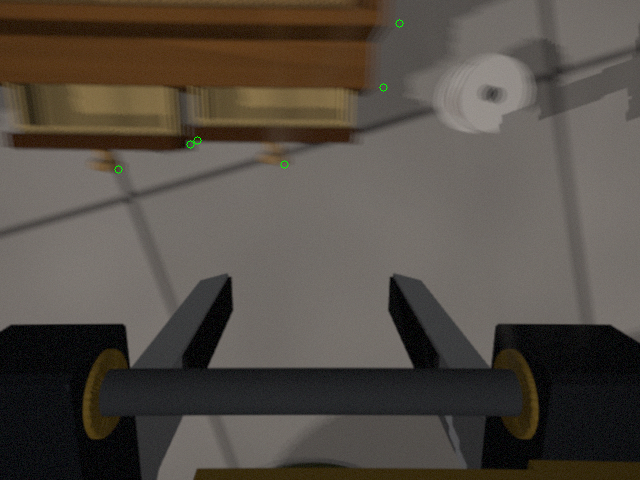

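{"name": "drive_tool", "arguments": {
  "plan": [
    {"travel":[23,-90,0],"turn":[0,0,0],"fingers":0.5},
    {"travel":[23,-90,0],"turn":[0,0,0],"fingers":0.5},
    {"travel":[23,-90,0],"turn":[0,0,0],"fingers":0.5},
    {"travel":[23,-90,0],"turn":[0,0,0],"fingers":0.5},
    {"travel":[23,-90,0],"turn":[0,0,0],"fingers":0.5},
    {"travel":[23,-90,0],"turn":[0,0,0],"fingers":0.5}
  ]
}}

```text
clock: 2.55
tcp_pos: [428.3, -21.5, 205.5]
ee_rot: [3.141, 0.0, -0.275]
ft_force: [0.6, -0.3, -0.4]
opening: 70.4
gripper_force: 0.0
```

```bash
cat > w.py <<'E'
from geo import *
import cv2,sys
from scipy.spatial.transform import Rotation as Ro
def wrist(name,P,p):
    s=bot.observe();im=bot.read_camera('wrist').copy();m=bot.camera_model('wrist')
    T=np.eye(4);T[:3,:3]=Ro.from_euler('xyz',s['ee_rot']).as_matrix();T[:3,3]=s['tcp_pos']
    print(T[:3,3].round(1),s['ee_rot'],s['clock'])
    W=np.linalg.inv(T@np.array(m['tool_from_camera']));m=dict(m,R=W[:3,:3],t=W[:3,3])
    for X in P:
        u=proj(m,c2w(p,X))[0];print(X,u.round())
        if abs(u).max()<2000: cv2.circle(im,tuple(int(v) for v in u),4,(0,255,0),1)
    cv2.imwrite(name,im[:,:,::-1]);return m
E
python3 - <<'E'
from w import *
wrist('pics/w2.png',[[-145,67,36.5],[-141,-67,36.5],[-85,140,66],[-85,-140,66],[-55,140,112],[-55,-140,112],[-125,3,56],[-122,-3,56]],[587.5,-63.4,-.274])
for t in ['drawer_left_knob','drawer_right_knob']:print([(np.round(d['at']).tolist(),round(d['conf'],2)) for d in bot.recognise('wrist',t)[:3]])
E
```

```text
[428.3 -21.5 205.5] [ 3.14135621e+00  1.12416439e-04 -2.74907267e-01] 2.55
[-145, 67, 36.5] [228. 197.]
[-141, -67, 36.5] [390. 192.]
[-85, 140, 66] [114. 120.]
[-85, -140, 66] [504. 120.]
[-55, 140, 112] [72. 64.]
[-55, -140, 112] [545.  64.]
[-125, 3, 56] [305. 175.]
[-122, -3, 56] [313. 171.]
[([501.0, 35.0, 34.0], 0.72)]
[([465.0, -99.0, 47.0], 0.68)]
```

View pics/w2.png

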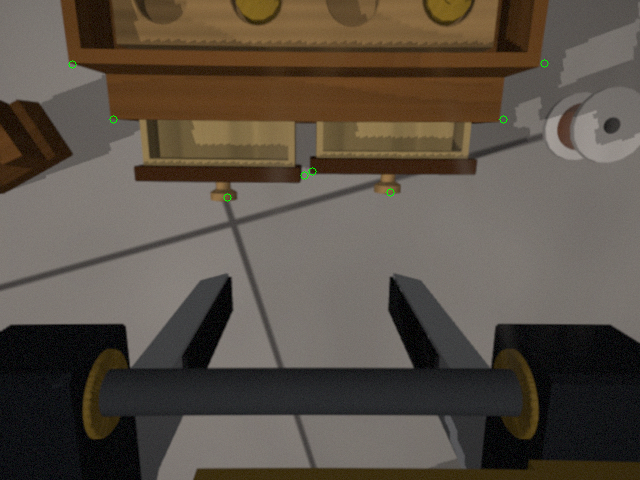

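{"name": "drive_tool", "arguments": {
  "plan": [
    {"travel":[0,-5,40],"turn":[0,0,0],"fingers":0.5},
    {"travel":[0,-5,80],"turn":[0,0,0],"fingers":0.5},
    {"travel":[0,-5,120],"turn":[0,0,0],"fingers":0.5},
    {"travel":[0,-5,155],"turn":[0,0,0],"fingers":0.5},
    {"travel":[0,-5,178],"turn":[0,0,0],"fingers":0.5},
    {"travel":[10,-5,178],"turn":[0,0,0],"fingers":0.5},
    {"travel":[20,-5,178],"turn":[0,0,0],"fingers":0.5},
    {"travel":[25,-5,178],"turn":[0,0,0],"fingers":0.5},
    {"travel":[30,-5,178],"turn":[0,0,0],"fingers":0.5},
    {"travel":[35,-5,178],"turn":[0,0,0],"fingers":0.5},
    {"travel":[40,-5,178],"turn":[0,0,0],"fingers":0.5}
  ]
}}

```text
clock: 3.62
tcp_pos: [468.3, -26.9, 27.5]
ee_rot: [3.141, 0.001, -0.275]
ft_force: [-3.8, -1.2, -0.7]
opening: 70.6
gripper_force: 1.7
```

{"name": "drive_tool", "arguments": {
  "plan": [
    {"travel":[4,0,0],"turn":[0,0,0],"fingers":0.5},
    {"travel":[8,0,0],"turn":[0,0,0],"fingers":0.5},
    {"travel":[12,0,0],"turn":[0,0,0],"fingers":0.5},
    {"travel":[15,0,0],"turn":[0,0,0],"fingers":0.5},
    {"travel":[17,0,0],"turn":[0,0,0],"fingers":0.5},
    {"travel":[17,0,0],"turn":[0,0,0],"fingers":0.5}
  ]
}}

```text
clock: 4.12
tcp_pos: [485.5, -31.2, 27.6]
ee_rot: [-3.141, -0.001, -0.274]
ft_force: [0.1, 0.6, -0.1]
opening: 70.6
gripper_force: 0.0
```

{"name": "drive_tool", "arguments": {
  "plan": [
    {"travel":[2,0,0],"turn":[0,0,0],"fingers":0.5},
    {"travel":[4,0,0],"turn":[0,0,0],"fingers":0.5},
    {"travel":[6,0,0],"turn":[0,0,0],"fingers":0.5}
  ]
}}

```text
clock: 4.37
tcp_pos: [490.9, -32.8, 27.6]
ee_rot: [-3.141, -0.0, -0.274]
ft_force: [-3.3, 0.1, 1.3]
opening: 70.6
gripper_force: 1.6
```

{"name": "drive_tool", "arguments": {
  "plan": [
    {"travel":[2,0,0],"turn":[0,0,0],"fingers":0.5},
    {"travel":[4,0,0],"turn":[0,0,0],"fingers":0.5}
  ]
}}

```text
clock: 4.53
tcp_pos: [494.8, -33.9, 27.6]
ee_rot: [-3.141, -0.0, -0.274]
ft_force: [-3.2, 0.4, 2.4]
opening: 70.4
gripper_force: 1.8
```

{"name": "drive_tool", "arguments": {
  "plan": [
    {"travel":[1,0,0],"turn":[0,0,0],"fingers":0.5},
    {"travel":[2,0,0],"turn":[0,0,0],"fingers":0.5}
  ]
}}

```text
clock: 4.7
tcp_pos: [495.0, -34.0, 27.4]
ee_rot: [3.141, 0.004, -0.275]
ft_force: [-21.5, 7.5, 19.0]
opening: 70.5
gripper_force: 11.5
```

{"name": "drive_tool", "arguments": {
  "plan": [
    {"travel":[-15,0,0],"turn":[0,0,0],"fingers":0.5},
    {"travel":[-45,0,0],"turn":[0,0,0],"fingers":0.5},
    {"travel":[-67,0,-20],"turn":[0,0,0],"fingers":0.5},
    {"travel":[-67,0,-60],"turn":[0,0,0],"fingers":0.5},
    {"travel":[-67,0,-100],"turn":[0,0,0],"fingers":0.5},
    {"travel":[-67,0,-140],"turn":[0,0,0],"fingers":0.5},
    {"travel":[-67,0,-178],"turn":[0,0,0],"fingers":0.5},
    {"travel":[-67,0,-178],"turn":[0,0,0],"fingers":0.5}
  ]
}}

```text
clock: 5.37
tcp_pos: [434.8, -16.6, 212.6]
ee_rot: [-3.14, -0.012, -0.274]
ft_force: [0.8, -0.3, -0.1]
opening: 70.5
gripper_force: 0.0
```

```bash
python3 - <<'E'
from w import *
wrist('pics/w3.png',[[-85,140,66],[-85,-140,66],[-55,140,112],[-55,-140,112],[-89,131,56.5],[-89,3,56.5],[-89,-3,56.5],[-89,-131,56.5]],[587.5,-63.4,-.274])
E
```

```text
[434.8 -16.6 212.6] [-3.13977972 -0.01178909 -0.27408024] 5.3667
[-85, 140, 66] [129. 130.]
[-85, -140, 66] [507. 129.]
[-55, 140, 112] [93. 77.]
[-55, -140, 112] [547.  77.]
[-89, 131, 56.5] [147. 136.]
[-89, 3, 56.5] [314. 136.]
[-89, -3, 56.5] [322. 136.]
[-89, -131, 56.5] [489. 135.]
```

View pics/w3.png

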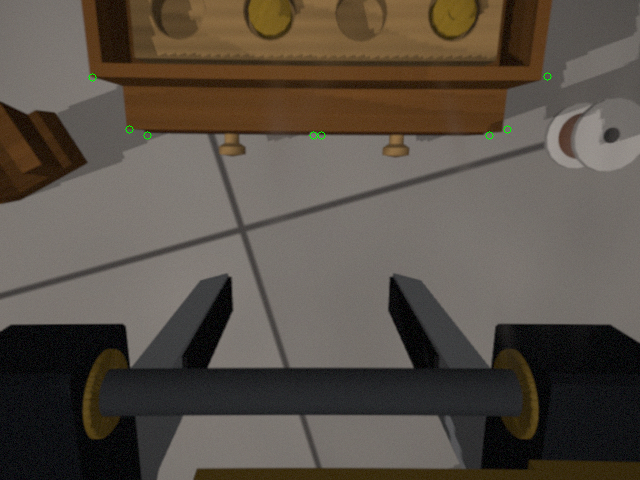

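{"name": "drive_tool", "arguments": {
  "plan": [
    {"travel":[0,0,-40],"turn":[0,0,0],"fingers":0.5},
    {"travel":[0,0,-80],"turn":[0,0,0],"fingers":0.5},
    {"travel":[10,0,-110],"turn":[0,0,0],"fingers":0.5},
    {"travel":[50,0,-110],"turn":[0,0,0],"fingers":0.5},
    {"travel":[90,0,-110],"turn":[0,0,0],"fingers":0.5},
    {"travel":[130,0,-110],"turn":[0,0,0],"fingers":0.5},
    {"travel":[170,0,-110],"turn":[0,0,0],"fingers":0.5},
    {"travel":[205,0,-110],"turn":[0,0,0],"fingers":0.5},
    {"travel":[238,0,-110],"turn":[0,0,0],"fingers":0.5},
    {"travel":[238,0,-110],"turn":[0,0,0],"fingers":0.5},
    {"travel":[238,0,-110],"turn":[0,0,0],"fingers":0.5}
  ]
}}

```text
clock: 6.33
tcp_pos: [662.0, -81.2, 311.5]
ee_rot: [3.141, 0.004, -0.275]
ft_force: [-0.1, 0.1, -0.4]
opening: 70.3
gripper_force: 0.0
```

```bash
python3 - <<'E'
from geo import *
import cv2
s=bot.observe();print(s['tcp_pos'],s['ee_rot'],s['clock'])
im=bot.read_camera('scene').copy();m=bot.camera_model('scene');p=[587.5,-63.4,-.274]
for X in [lidpt(1.186,145,140,5),lidpt(1.186,145,-140,5),lidpt(1.186,162,0,5),[85,140,112],[-85,140,66]]:
    u=proj(m,c2w(p,X))[0];cv2.circle(im,tuple(int(v) for v in u),3,(0,255,0),1)
cv2.imwrite('pics/s2.png',cv2.resize(im[60:310,150:420],None,fx=2.2,fy=2.2)[:,:,::-1])
E
```

```text
[662.0295796  -81.21119884 311.5197605 ] [ 3.14119269  0.00440463 -0.27465819] 6.3333
```

View pics/s2.png

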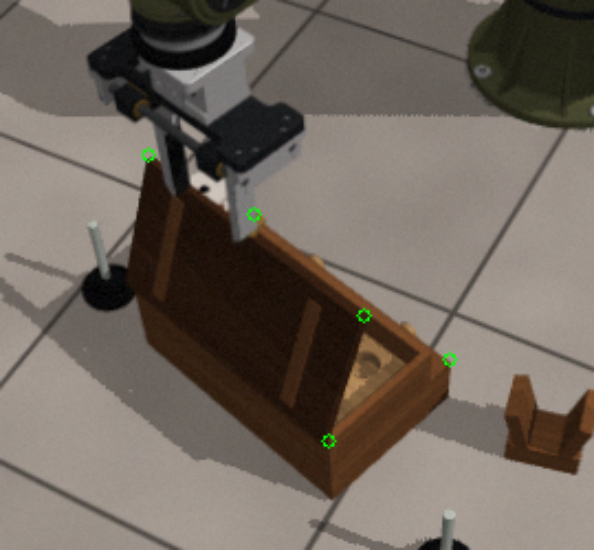

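{"name": "drive_tool", "arguments": {
  "plan": [
    {"travel":[0,0,35],"turn":[0,0,0],"fingers":0.5},
    {"travel":[0,0,65],"turn":[0,0,0],"fingers":0.5},
    {"travel":[0,0,77],"turn":[0,0,0],"fingers":0.5},
    {"travel":[0,0,77],"turn":[0,0,0],"fingers":0.5},
    {"travel":[-8,0,77],"turn":[0,0,0],"fingers":0.5},
    {"travel":[-14,0,77],"turn":[0,0,0],"fingers":0.5},
    {"travel":[-20,0,78],"turn":[0,0,0],"fingers":0.5},
    {"travel":[-26,0,80],"turn":[0,0,0],"fingers":0.5}
  ]
}}

```text
clock: 7.05
tcp_pos: [636.0, -73.6, 237.3]
ee_rot: [-3.141, -0.003, -0.274]
ft_force: [0.6, -0.8, 2.1]
opening: 70.6
gripper_force: 1.1
```

{"name": "drive_tool", "arguments": {
  "plan": [
    {"travel":[-8,0,2],"turn":[0,0,0],"fingers":0.5},
    {"travel":[-16,0,4],"turn":[0,0,0],"fingers":0.5},
    {"travel":[-24,0,8],"turn":[0,0,0],"fingers":0.5},
    {"travel":[-32,0,13],"turn":[0,0,0],"fingers":0.5},
    {"travel":[-40,0,19],"turn":[0,0,0],"fingers":0.5},
    {"travel":[-47,0,26],"turn":[0,0,0],"fingers":0.5},
    {"travel":[-54,0,33],"turn":[0,0,0],"fingers":0.5},
    {"travel":[-60,0,41],"turn":[0,0,0],"fingers":0.5}
  ]
}}

```text
clock: 7.72
tcp_pos: [577.9, -57.2, 195.3]
ee_rot: [-3.141, -0.002, -0.274]
ft_force: [-0.1, 0.3, 1.8]
opening: 70.3
gripper_force: 0.8
```

{"name": "drive_tool", "arguments": {
  "plan": [
    {"travel":[-7,0,10],"turn":[0,0,0],"fingers":0.5},
    {"travel":[-12,0,19],"turn":[0,0,0],"fingers":0.5},
    {"travel":[-17,0,28],"turn":[0,0,0],"fingers":0.5},
    {"travel":[-20,0,37],"turn":[0,0,0],"fingers":0.5},
    {"travel":[-23,0,46],"turn":[0,0,0],"fingers":0.5},
    {"travel":[-25,0,54],"turn":[0,0,0],"fingers":0.5},
    {"travel":[-27,0,60],"turn":[0,0,0],"fingers":0.5},
    {"travel":[-27,0,64],"turn":[0,0,0],"fingers":0.5}
  ]
}}

```text
clock: 8.38
tcp_pos: [551.9, -50.1, 129.7]
ee_rot: [3.141, 0.001, -0.274]
ft_force: [-0.7, 0.9, 0.8]
opening: 70.5
gripper_force: 0.5
```

{"name": "drive_tool", "arguments": {
  "plan": [
    {"travel":[0,0,2],"turn":[0,0,0],"fingers":0.5},
    {"travel":[0,0,4],"turn":[0,0,0],"fingers":0.5},
    {"travel":[0,0,6],"turn":[0,0,0],"fingers":0.5},
    {"travel":[0,0,7],"turn":[0,0,0],"fingers":0.5}
  ]
}}

```text
clock: 8.72
tcp_pos: [552.4, -50.2, 123.4]
ee_rot: [-3.142, -0.0, -0.274]
ft_force: [0.0, 0.4, 0.9]
opening: 70.4
gripper_force: 0.5
```

{"name": "drive_tool", "arguments": {
  "plan": [
    {"travel":[0,0,1],"turn":[0,0,0],"fingers":0.5},
    {"travel":[0,0,2],"turn":[0,0,0],"fingers":0.5}
  ]
}}

```text
clock: 8.88
tcp_pos: [552.5, -50.2, 122.1]
ee_rot: [-3.142, -0.001, -0.274]
ft_force: [-7.6, 0.4, 16.1]
opening: 70.3
gripper_force: 8.1
```

{"name": "drive_tool", "arguments": {
  "plan": [
    {"travel":[0,0,2],"turn":[0,0,0],"fingers":0.5},
    {"travel":[0,0,2],"turn":[0,0,0],"fingers":0.5},
    {"travel":[0,0,-5],"turn":[0,0,0],"fingers":0.5},
    {"travel":[0,0,-30],"turn":[0,0,0],"fingers":0.5},
    {"travel":[-30,0,-70],"turn":[0,0,0],"fingers":0.5},
    {"travel":[-70,0,-100],"turn":[0,0,0],"fingers":0.5},
    {"travel":[-110,0,-120],"turn":[0,0,0],"fingers":0.5},
    {"travel":[-130,0,-120],"turn":[0,0,0],"fingers":0.5},
    {"travel":[-130,0,-120],"turn":[0,0,0],"fingers":0.5},
    {"travel":[-130,0,-120],"turn":[0,0,0],"fingers":0.5}
  ]
}}

```text
clock: 9.72
tcp_pos: [426.9, -14.7, 242.7]
ee_rot: [-3.141, -0.003, -0.274]
ft_force: [0.0, 0.3, -0.4]
opening: 70.9
gripper_force: 0.0
```

```bash
python3 - <<'E'
from w import *
p=[587.5,-63.4,-.274]
wrist('pics/w4.png',[[-60,140,122],[-60,-140,122],[-89,131,56.5],[-89,-131,56.5]],p)
a=bot.read_camera('side');b=cv2.imread('pics/w4.png')
a=cv2.resize(a[130:330,240:440,::-1],(480,480))
cv2.imwrite('pics/f.png',np.hstack([cv2.resize(b,(0,0),fx=.5,fy=.5),cv2.resize(a,(240,240))*0+cv2.resize(a,(240,240))]) if 0 else np.hstack([b[:480,60:380],a]))
E
```

```text
[426.9 -14.7 242.7] [-3.1411089  -0.00326535 -0.27370445] 9.7167
[-60, 140, 122] [106.  75.]
[-60, -140, 122] [531.  74.]
[-89, 131, 56.5] [159. 124.]
[-89, -131, 56.5] [475. 124.]
```

View pics/f.png

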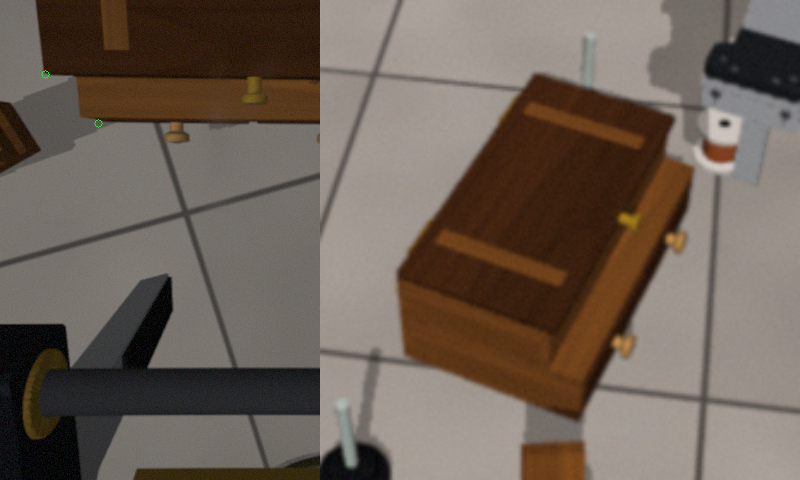

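The lid lies flat on the box, with its edge at the predicted rows. Both drawers are flush and nothing touches the case, so I'm handing in.

```bash
python3 -c "
from rig import bot
print(bot.close_job())"
```

```text
the job is handed in; nothing more can be done
None
```

I pushed both drawers home, then pushed the lid shut, and handed the job in at about 10 s on the robot's clock; the last pictures showed the drawers flush and the lid flat, but the hand-in returned no verdict.

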